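# Seat the display plinth in the clamping jig and throw the toggle clamp

## Task

Using only the fingertips, push the small wooden plinth along its channel until it sits fully against the aluminium end stop of the clamping jig. Then push the orange-gripped clamp lever over, away from the plinth, past its centre so that it snaps into its other position and the rubber pad holds the plinth down against the board. Do not lift or tip the plinth, and do not disturb the loose things standing around.

Things in the scene. Friction and masses are not known exactly. Their poses are not given: they have to be found in the camera images.
- jig: Clamping jig: plywood board 228 x 110 x 12 mm screwed to the bench; its +x points ahead and to the right. Origin on the bench surface, z up; the board spans x = -130 to +98, y = -55 to +55 mm. The plinth is pushed, and the lever thrown, along the jig's +x. Two aluminium rails, 10 mm high on the board, x = -120 to +20 mm, leave a channel 64 mm wide along x, centred on y = 0.
- stop_face (a point): Middle of the face of the aluminium end stop that closes the channel's +x end: in the jig frame at x = 20, y = 0, z = 22 mm; axes as the jig's. The stop's top is at z = 30 mm.
- lever_pivot (a point): Pivot of the clamp lever in the steel bracket behind the stop: in the jig frame x = 77, y = 0, z = 55 mm. The bracket spans x = 39 to 95 mm.
- holdown_pivot (a point): Pivot of the steel hold-down arm, jig frame x = 57, y = 0, z = 52 mm. The arm reaches from it toward -x and is moved by the lever through a linkage. With the clamp open it is raised: its end is at about x = 0 mm and no part of it is higher than z = 98 mm; closed, it lies level.
- plinth_center (a point): Centre (half-way up) of the loose wooden display plinth, dark foot and paler stepped top: 70 (x, along the channel) x 60 (y) x 20 mm high, 0.12 kg; foot 13 mm high, top step 62 x 52 mm. It stands on the board (underside at z = 12 mm) in the channel with 2 mm play either side, 20 to 40 mm short of the stop. Home, its centre is 35 mm before the stop face.
- lever_tip (a point): Free end of the clamp lever: a steel bar with an orange round grip of 16 mm diameter on its upper 57 mm. The tip is 105 mm from the pivot. Open, the lever leans 30 degrees from upright toward the plinth (tip at x = 25, z = 146 mm in the jig frame). Pushed along +x with a fingertip at z = 120 mm it can be taken well past centre.
- clamp_lever (a joint): Lever angle: 0 = open, leaning 0.52 rad toward the plinth; 0.52 = upright, dead centre; 1.4 = closed, leaning 0.88 rad away from the plinth. A spring drives it from dead centre to either end: it takes about 0.26 N m to start (3 to 5 N near the grip), less toward centre; past centre it snaps shut by itself. Closed, the pad presses on the plinth with about 7 N.
- clamp_pad: Rubber pad of 18 mm diameter under the end of the hold-down arm; origin at the centre of its underside. Raised clear of the plinth by about 30 mm when open; when the clamp is closed it lands on the plinth's top, 28 mm before the stop face.
- plinth: The same plinth, origin at the centre of its underside, z up.
- paint_05: Bystander: green paint bottle with black cap, 34 mm diameter, 70 mm high, loose beside the jig; origin at the centre of its underside.
- cyano_pink: Bystander: white bottle with tall pink cap, 28 mm diameter, 78 mm high, loose beside the jig; origin at the centre of its underside.
- pill_bottle: Bystander: orange bottle with white lid, 41 mm diameter, 60 mm high, loose beside the jig; origin at the centre of its underside.
- tip_carton: Bystander: small printed carton, 45 x 58 x 52 mm high, loose to the left; origin at the centre of its underside.
- brush_cup: Bystander: grey plastic cup, 45 mm diameter, 45 mm high, loose to the right; origin at the centre of its underside.
- tape_yellow: Bystander: roll of yellow tape lying flat, 60 mm diameter, 12 mm high, loose to the right; origin at the centre of its underside.

How it is judged:
By the outcome, as a careful person would: the job done as asked, in the order asked, and still so for the second after the job is handed in, with the robot touching nothing.
It also fails if it takes over 40 s, if anything falls off the work surface, if the arm or the gripper's body presses on something with over 40 N, if the wrist force passes 120 N, or if a joint passes its speed limit or range.

## Robot

A 7-joint arm with a two-finger parallel gripper is mounted at the origin on a cart in front of the work surface, level with it; the furniture and walls round the work are solid. World frame = base frame: x ahead of the robot, y to its left, z up, the work surface at z = 0. Lengths are in m, angles in rad, forces in N, time in s.
With the tool pointing down it reaches from about 0.4 to 0.85 m from the base axis. Payload 4.5 kg.
Tool frame: the origin (TCP) lies on the centre line of the jaws, within the pads' length; the fingertips stand r.tips_ahead ahead of it and the grasp point (between the pads) is the TCP (r.tips_ahead is the distance from the TCP to the fingertips, in m); z points along the fingers, y is the direction in which the jaws open and shut (so a half turn about z gives the same grasp; the last joint's range is limited). The gripper opens to 88 mm and grips with 3 to 60 N. Pads are 18 mm wide; open, the fingers measure 123 mm over their backs; the gripper's body (75 mm by 187 mm) begins 45 mm behind the grasp point.
Start: joints at [1.325, 0.689, -0.195, 1.565, 0.157, 0.902, -0.215], TCP at [0.173, -0.601, 0.226] pointing down, gripper open.
Joint ranges: [-3.01, 3.01], [-0.46, 2.08], [-1.47, 1.51], [0.13, 2.56], [-1, 4.14], [0.04, 2.09], [-2.66, 2.66]. Speed limits (rad/s): [2.57, 2.57, 3.14, 3.14, 3.14, 3.14, 3.14].

## Interface

Orientations are given as a unit quaternion [x, y, z, w].
In Python, from plant import r gives the robot as it stands.
- The arm moves only by the shell command python3 -m inch 'ROWS' [FORCE]. ROWS is JSON, a list of rows, each a list of 5 numbers: the shift along the world's x, y, z in units of 25 mm (1.0 is 25 mm), then the turn about the world's z in units of 6 degrees (1.0 is 6 degrees), then the finger opening in mm, from 0 to 88.1. A call has 1 to 5 rows; each row shifts and turns the commanded pose from where the row before left it; what a row does not reach is not made up. A row lasts 1/10 s, in which the tool goes at most 50 mm and 8.59 degrees, less where a joint would pass 70% of its speed; a pose out of reach is approached as far as the arm can. A call is refused whole if a number of a shift passes 1 or a number of a turn 1, either way. A call with a gripper value outside its range is refused whole. The fingers move at their own pace and stop on an object; FORCE is the grip in N (left out, the last holds). Time passes only in rows, so rows that do not move let the fingers close. It gives the time, the measured TCP pose, the force and the opening at its end, in the units of the state.
- r.get_state(): the state, without advancing time (a new reading comes with each control period).
- r.snapshot(name): name is "scene" or "top" or "wrist"; returns a dict with "pixels" (420x560x3 uint8, red, green, blue), "range_z" (420x560 float32, m along the optical axis (not along the pixel's ray), 0 where there is no reading), "K" (3x3 intrinsics, pixels), "k1" (the pictures are not rectified: a ray, as slopes to the right and down, at radius r is drawn at 1 + k1 r^2 times it, then the intrinsics apply), "position" and "attitude" of the camera in the world. Camera axes: x right, y up, looking along -z (the intrinsics and any distortion apply to the point x, -y, -z); pixel columns grow to the right and rows downward; lengths in m; the calibration is good to about 2 mm. A picture is of the moment at which its call begins.
- r.finish_job(): hands the job in, once; it reports no verdict.
The state is a dict: "clock": time; "q": joint angles; "qd": joint speeds; "joint_torque": joint torques, N m; "tool_pos": TCP position; "eef_rot": TCP orientation; "contact_force": force on the tool from outside, world axes, zero at the start; "moment": the same for the moment, N m; "opening": opening from 0.0 (shut) to 1.0 (fully open).
Only numpy, scipy, OpenCV 4.12 (cv2) and the standard library are available. Lean on these libraries where they do the work, as an engineer would, in place of code of your own. Each camera call takes 0.05 s, during which the arm holds its last target. There are 200 camera calls.

## Working session

There is one attempt and no reset: what is moved stays moved. The work goes in short steps, Python scripts to look and compute and a shell command to move; the robot and the scene stay as the last step left them, time stands still between calls to the robot, and variables do not carry over. Pictures are saved under pics/ and viewed, about 8 in all and at most 12, crops included, and the job is handed in when it is done.

```bash
ls; mkdir -p pics; cat > h.py <<'E'
import numpy as np, cv2
from scipy.spatial.transform import Rotation as R
from plant import r
def rot(s):
    a=np.array(s["attitude"],float)
    return a if a.shape==(3,3) else R.from_quat(a).as_matrix()
def slopes(s,uv):
    return cv2.undistortPoints(np.array(uv,float).reshape(-1,1,2),np.array(s["K"],float),np.array([s["k1"],0,0,0.])).reshape(-1,2)
def ray(s,uv):
    m=slopes(s,uv); d=np.c_[m[:,0],-m[:,1],-np.ones(len(m))]
    return np.array(s["position"]),d@rot(s).T
def onplane(s,uv,z):
    o,d=ray(s,uv); return o+d*((z-o[2])/d[:,2])[:,None]
def cloud(s,mask=None):
    z=s["range_z"]; ok=z>0
    if mask is not None: ok&=mask>0
    v,u=np.nonzero(ok); o,d=ray(s,np.c_[u,v]); return o+d*z[v,u][:,None],np.c_[u,v]
def proj(s,P):
    c=(np.atleast_2d(P)-np.array(s["position"]))@rot(s); m=np.c_[c[:,0]/-c[:,2],-c[:,1]/-c[:,2]]
    m=m*(1+s["k1"]*(m**2).sum(1))[:,None]; K=np.array(s["K"]); return m*[K[0,0],K[1,1]]+[K[0,2],K[1,2]]
def save(s,n): cv2.imwrite("pics/"+n,cv2.cvtColor(s["pixels"],cv2.COLOR_RGB2BGR))
E
python3 - <<'E'
from h import *
for n in("scene","top"):
    s=r.snapshot(n); save(s,n+"0.png"); np.save(n+".npy",s,allow_pickle=True); print(n,s["position"],s["attitude"],s["k1"],s["K"])
st=r.get_state(); print(st["tool_pos"],st["eef_rot"],st["contact_force"],r.tips_ahead)
E
```

```text
pics
scene [0.01887542 0.45925664 0.5495211 ] [-0.14253163  0.50282286  0.8144377  -0.25208161] -0.004891554579805123 [[441.34902881   0.         273.71315014]
 [  0.         441.34902881 210.94573492]
 [  0.           0.           1.        ]]
top [ 0.30885278 -0.27073746  1.07132014] [ 0.06617328 -0.06733535 -0.7035731   0.70432375] -0.024870868693446284 [[461.28314432   0.         279.94730597]
 [  0.         461.28314432 206.17214105]
 [  0.           0.           1.        ]]
[ 0.17236251 -0.60016515  0.22490931] [ 9.90229532e-01  1.39444676e-01 -1.84422297e-04 -7.88820405e-04] [ 0.17385339 -0.11431876 -0.126699  ] 0.019
```

View pics/scene0.png

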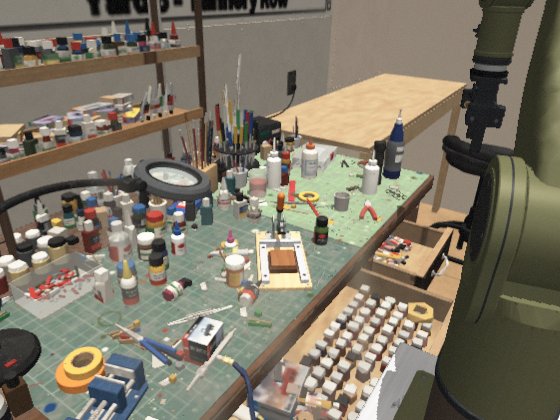

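View pics/top0.png

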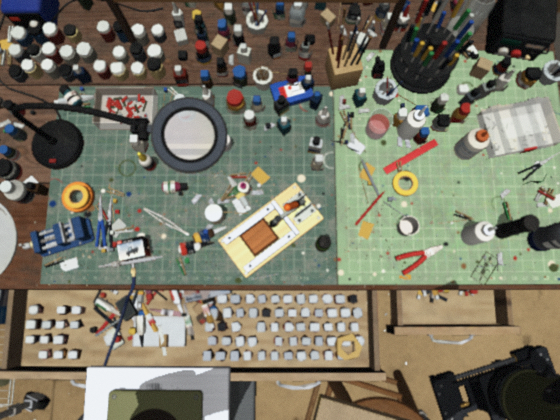

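Scene: plinth at about (283,260), lever grip at (281,203), and bystanders at (322,230), (235,270) and (230,240). Top: the board spans roughly (220,240)–(322,215), with the plinth at (260,237), the grip at (293,202) and a dark bottle at (323,242). Next I'll measure the board and the rest from these.

```bash
python3 - <<'E'
from h import *
t=np.load("top.npy",allow_pickle=True).item(); s=np.load("scene.npy",allow_pickle=True).item()
print(onplane(t,[[270,230]],0.012))
for n,c,x0,y0,x1,y1 in(("top",t,190,150,350,300),("scene",s,200,180,345,320)):
    P,uv=cloud(c); hsv=cv2.cvtColor(c["pixels"],cv2.COLOR_RGB2HSV)
    h=hsv[uv[:,1],uv[:,0]]; box=(uv[:,0]>x0)&(uv[:,0]<x1)&(uv[:,1]>y0)&(uv[:,1]<y1)
    b=box&(h[:,0]>12)&(h[:,0]<32)&(h[:,1]>50)&(h[:,2]>150)&(P[:,2]<.022)&(P[:,2]>.004)
    m=np.zeros((420,560),np.uint8); m[uv[b,1],uv[b,0]]=255
    m=cv2.morphologyEx(m,cv2.MORPH_CLOSE,np.ones((9,9)));k=max(cv2.findContours(m,0,1)[0],key=cv2.contourArea)
    W=onplane(c,k.reshape(-1,2),.012)[:,:2]
    rc=cv2.minAreaRect((W*1000).astype(np.float32)); print(n,"board",rc, "z",np.median(P[b,2])); print(cv2.boxPoints(rc).round())
    p=box&(h[:,0]<16)&(h[:,1]>90)&(h[:,2]>50)&(h[:,2]<190)&(P[:,2]>.015)&(P[:,2]<.045)
    m=np.zeros((420,560),np.uint8); m[uv[p,1],uv[p,0]]=255
    m=cv2.morphologyEx(m,cv2.MORPH_OPEN,np.ones((3,3)));k=max(cv2.findContours(m,0,1)[0],key=cv2.contourArea)
    f=np.zeros_like(m);cv2.drawContours(f,[k],-1,255,-1); z=np.percentile(cloud(c,f)[0][:,2],[10,50,80])
    W=onplane(c,k.reshape(-1,2),.03)[:,:2];print("plinth",cv2.minAreaRect((W*1000).astype(np.float32)),z,k.reshape(-1,2).mean(0))
    q=box&(P[:,2]>.085)&(P[:,2]<.25)
    print("high",P[q].min(0),P[q].max(0),P[q].mean(0),uv[q].mean(0))
    i=np.argsort(P[:,2]*q)[-6:];print(P[i].round(3).tolist())
    im=cv2.cvtColor(c["pixels"],cv2.COLOR_RGB2BGR)[y0:y1,x0:x1];cv2.imwrite(f"pics/{n}_c.png",cv2.resize(im,None,fx=4,fy=4,interpolation=cv2.INTER_CUBIC)[:600,:800])
a=cv2.imread("pics/top_c.png");b=cv2.imread("pics/scene_c.png")
h=450;I=[cv2.resize(x,(400,int(x.shape[0]*400/x.shape[1]))) for x in(a,b)];H=max(x.shape[0] for x in I)
cv2.imwrite("pics/both.png",np.hstack([cv2.copyMakeBorder(x,0,H-x.shape[0],0,0,0) for x in I]))
E
```

```text
[[ 0.45538477 -0.24941312  0.012     ]]
top board ((457.969482421875, -250.67007446289062), (111.91487121582031, 228.81907653808594), 37.722293853759766) z 0.010885756974289285
[[ 344. -194.]
 [ 484. -375.]
 [ 572. -307.]
 [ 432. -126.]]
plinth ((447.8907775878906, -216.99844360351562), (31.708280563354492, 65.83784484863281), 37.245513916015625) [0.02594627 0.03040508 0.03229159] [255.30136986 232.69863014]
high [ 0.46049422 -0.31593367  0.08500321] [ 0.58593225 -0.09747332  0.21467333] [ 0.54758123 -0.16120058  0.18562736] [222.9301676  171.16899441]
[[0.56, -0.102, 0.213], [0.56, -0.106, 0.213], [0.564, -0.104, 0.213], [0.564, -0.102, 0.214], [0.561, -0.102, 0.215], [0.561, -0.1, 0.215]]
scene board ((517.0752563476562, -368.5400695800781), (149.16024780273438, 523.2575073242188), 26.49054527282715) z 0.012423017667590686
[[ 334. -168.]
 [ 567. -636.]
 [ 701. -569.]
 [ 467. -101.]]
plinth ((421.3226013183594, -200.19271850585938), (58.26853942871094, 51.991756439208984), 34.19178009033203) [0.01764903 0.02479185 0.0278813 ] [281.02564103 266.84615385]
high [ 0.46465826 -0.37209446  0.08509017] [ 0.72232543 -0.09445974  0.21167318] [ 0.51663833 -0.20940979  0.15583897] [245.8956229  196.95286195]
[[0.554, -0.109, 0.21], [0.545, -0.098, 0.21], [0.564, -0.119, 0.21], [0.555, -0.112, 0.211], [0.546, -0.1, 0.211], [0.549, -0.103, 0.212]]
```

View pics/both.png

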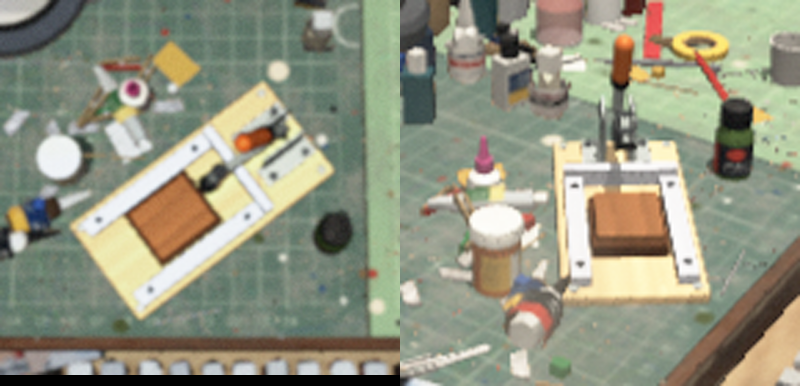

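The board measures 112 x 229 mm, which matches. The origin comes out at (0.468,-0.263) with heading -52.3°. Next: the plinth, the tall obstacles in the jig frame, and the deltas to move.

```bash
cat >> h.py <<'E'
O=np.array([.4678,-.2633]); ex=np.array([.612,-.791]); ey=np.array([.791,.612])
def J(P): P=np.atleast_2d(P); d=P[:,:2]-O; return np.c_[d@ex,d@ey,P[:,2]]
def Wd(x,y): return O+x*ex+y*ey
def tool():
    st=r.get_state(); Rm=R.from_quat(st["eef_rot"]).as_matrix(); p=np.array(st["tool_pos"])
    yaw=np.degrees(np.arctan2(Rm[1,1],Rm[0,1]))
    print("t",round(st["clock"],2),"jig mm",(J(p)*1000).round(1),"tips z",round((p[2]-r.tips_ahead)*1000,1),"yaw",round(yaw,1),"F",np.round(st["contact_force"],1),"open",round(st["opening"],2)); return p,yaw
def rows(x,y,ztip):
    p,_=tool(); w=Wd(x,y); print("units to go",(np.r_[w-p[:2],ztip+r.tips_ahead-p[2]]/.025).round(2))
E
python3 - <<'E'
from h import *
for n in("top","scene"):
    c=np.load(n+".npy",allow_pickle=True).item()
    P,uv=cloud(c);j=J(P)*1000; px=c["pixels"][uv[:,1],uv[:,0]].astype(int); brown=px[:,0]-px[:,2]>35
    q=(abs(j[:,1])<22)&(j[:,0]>-120)&(j[:,0]<18)&(j[:,2]<45)&(px.sum(1)<420)&(px[:,0]>90)
    print(n,"plinth x",np.percentile(j[q,0],[1,50,99]).round(),"y",j[q,1].mean().round(1),"z",np.percentile(j[q,2],[5,50,95]).round(),q.sum())
    q=(abs(j[:,1])<30)&(j[:,0]>0)&(j[:,0]<80)&(j[:,2]>100)&(px[:,0]-px[:,2]>60)
    print("grip",j[q].min(0).round(),j[q].max(0).round(),j[q].mean(0).round())
    q=(abs(j[:,0])<250)&(abs(j[:,1])<250)&(j[:,2]>100)
    for a in range(-240,240,60): 
        k=q&(j[:,0]>=a)&(j[:,0]<a+60)&(abs(j[:,1])>25)
        if k.any(): print("tall x",a,"y",np.percentile(j[k,1],[1,99]).round(),"z",j[k,2].max().round(),k.sum())
rows(-110,0,.2)
E
```

```text
top plinth x [-83. -49. -12.] y 0.2 z [23. 31. 34.] 584
grip [ 20.  -7. 102.] [ 58.   7. 150.] [ 37.  -1. 132.]
tall x -120 y [152. 249.] z 237.0 1368
tall x -60 y [148. 249.] z 236.0 1641
tall x 0 y [167. 249.] z 235.0 576
scene plinth x [-97. -79. -23.] y -1.4 z [22. 29. 34.] 181
grip [ 20.  -8. 100.] [ 49.   7. 149.] [ 32.   0. 127.]
tall x -180 y [214. 214.] z 215.0 1
tall x -120 y [152. 249.] z 235.0 984
tall x -60 y [149. 249.] z 235.0 655
tall x 0 y [170. 248.] z 235.0 301
t 0.1 jig mm [[  85.7 -439.9  224.9]] tips z 205.9 yaw -74.0 F [ 0.2 -0.1 -0.1] open 1.0
units to go [-2.68098e+03  3.49387e+03 -2.40000e-01]
```

Plinth centre is near x=-49, so about 34 mm short of the stop. The grip is at x 20–58, z 100–150, as expected. The lamp stays at y>148 and is clear. I'll start moving while turning -68°.

```bash
python3 -m inch '[[0.5,1,0,-0.8,8],[0.5,1,0,-0.8,8],[0.5,1,0,-0.8,8],[0.5,1,0,-0.8,8],[0.5,1,0,-0.8,8]]' 20
python3 -m inch '[[0.5,1,0,-0.8,8],[0.5,1,0,-0.8,8],[0.5,1,0,-0.8,8],[0.5,1,0,-0.8,8],[0.5,1,0,-0.8,8]]'
python3 -m inch '[[0.5,1,0,-0.8,8],[0.5,1,0,-0.8,8],[0.5,1,0,-0.8,8],[0.5,1,0,-0.8,8],[0.5,1,0,0,8]]'
python3 -m inch '[[0.5,1,0,0,8],[0.5,0.5,0,0,8],[0.5,0,0,0,8],[0,0,0,0,8]]'
python3 -c "
from h import *
rows(-.115,0,.2);s=r.snapshot('wrist');save(s,'w1.png')"
```

```text
clock: 0.6
tool_pos: [0.2354, -0.4744, 0.2253]
eef_rot: [0.997, -0.071, -0.0, -0.0]
contact_force: [-0.6, 0.4, 0.5]
opening: 0.57
clock: 1.1
tool_pos: [0.2979, -0.3495, 0.2255]
eef_rot: [0.961, -0.277, -0.0, -0.0]
contact_force: [0.4, -0.1, 0.2]
opening: 0.115
clock: 1.6
tool_pos: [0.3604, -0.2245, 0.2255]
eef_rot: [0.902, -0.433, -0.0, 0.0]
contact_force: [0.5, 0.4, 0.3]
opening: 0.094
clock: 2.0
tool_pos: [0.3997, -0.1886, 0.2257]
eef_rot: [0.902, -0.431, 0.001, 0.0]
contact_force: [0.5, 0.2, 0.2]
opening: 0.09
t 2.0 jig mm [[-100.8   -8.2  225.7]] tips z 206.7 yaw -141.1 F [0.5 0.2 0.2] open 0.09
units to go [-0.09  0.65 -0.27]
```

View pics/w1.png

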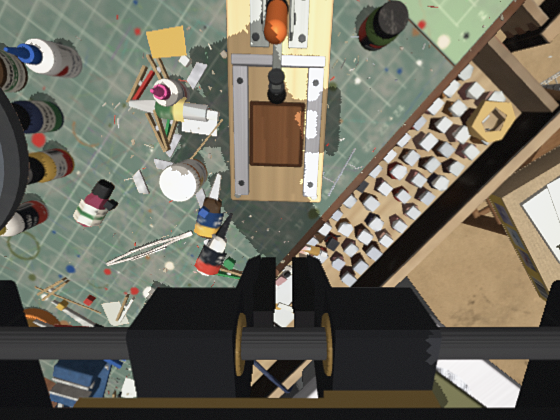

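```bash
python3 -m inch '[[-0.1,0.65,-1,-0.2,8],[0,0,-1,0,8],[0,0,-1,0,8],[0,0,-1,0,8],[0,0,0,0,8]]'
python3 -c "
from h import *
rows(-.115,0,.018);s=r.snapshot('wrist');save(s,'w2.png')"
```

```text
clock: 2.55
tool_pos: [0.3927, -0.1726, 0.1237]
eef_rot: [0.897, -0.442, -0.003, 0.001]
contact_force: [0.1, 0.3, 0.6]
opening: 0.087
t 2.55 jig mm [[-117.7   -3.9  123.7]] tips z 104.7 yaw -142.5 F [0.1 0.3 0.6] open 0.09
units to go [ 0.19  0.01 -3.47]
```

View pics/w2.png

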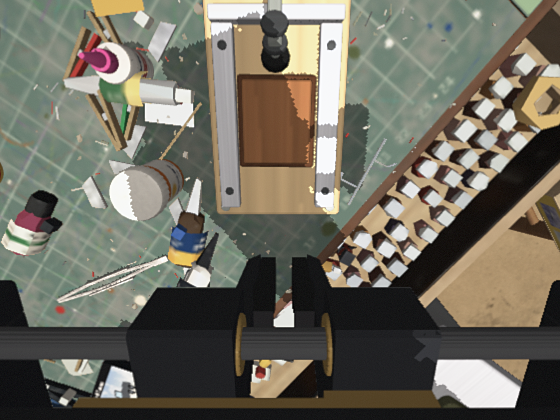

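The wrist view shows the plinth at (276,120) and the rail screws at about (222,45), (229,191), (331,45) and (325,190). The fingers line up with the channel, clear to descend behind the plinth. I'll check the axis by casting the screws onto z=22 mm.

```bash
python3 - <<'E'
from h import *
s=r.snapshot("wrist"); 
print(J(onplane(s,[[222,45],[229,191],[331,45],[325,190]],.022))*1000)
print("plinth top rear/sides",J(onplane(s,[[242,162],[313,162],[240,76],[314,78]],.032))*1000)
P,uv=cloud(s);j=J(P)*1000
q=(abs(j[:,1])<18)&(j[:,0]>-65)&(j[:,0]<-35)&(j[:,2]>20)&(j[:,2]<45);print("top z",np.median(j[q,2]))
rows(-.115,0,.018)
E
```

```text
[[   7.49533889   40.77660388   22.        ]
 [-103.47832339   41.95149097   22.        ]
 [   7.17984682  -39.59214367   22.        ]
 [-103.00422574  -39.16155096   22.        ]]
plinth top rear/sides [[-77.33434083  28.59178602  32.        ]
 [-77.59651628 -27.48580661  32.        ]
 [-14.54831756  27.25860347  32.        ]
 [-16.12096623 -26.7038669   32.        ]]
top z 31.821347455583183
t 2.65 jig mm [[-116.4   -2.8  125.8]] tips z 106.8 yaw -142.5 F [ 0.4 -0.2  0.5] open 0.09
units to go [ 0.12  0.02 -3.55]
```

The jig frame agrees to about 1 mm and 0.5°, and the plinth top is at z=31.8 mm. The plinth's rear face is near x=-81. Descending.

```bash
python3 -m inch '[[0.15,0.05,-0.8,0,8],[0,0,-0.8,0,8],[0,0,-0.8,0,8],[0,0,-0.6,0,8],[0,0,-0.4,0,8]]'
python3 -m inch '[[0,0,0,0,8],[0,0,0,0,8]]'
python3 -c "
from h import *
rows(-.095,0.0005,.018)"
```

```text
clock: 3.15
tool_pos: [0.3998, -0.1716, 0.0414]
eef_rot: [0.897, -0.442, 0.0, 0.0]
contact_force: [-0.1, 0.1, 1.0]
opening: 0.09
clock: 3.35
tool_pos: [0.3997, -0.1713, 0.0419]
eef_rot: [0.897, -0.441, 0.0, 0.0]
contact_force: [-0.3, -0.5, -0.3]
opening: 0.088
t 3.35 jig mm [[-114.4    2.4   41.9]] tips z 22.9 yaw -142.4 F [-0.3 -0.5 -0.3] open 0.09
units to go [ 0.41 -0.66 -0.19]
```

```bash
python3 -m inch '[[0.15,-0.24,-0.2,0,8],[0.15,-0.24,0,0,8],[0.1,-0.13,0,0,8],[0.1,-0.12,0,0,8],[0.1,-0.12,0,0,8]]'
python3 -m inch '[[0.1,-0.12,0,0,8],[0.1,-0.12,0,0,8],[0.1,-0.12,0,0,8],[0.1,-0.12,0,0,8],[0,0,0,0,8]]'
python3 -c "
from h import *
rows(-.059,0.0005,.018)"
```

```text
clock: 3.85
tool_pos: [0.4146, -0.1925, 0.0362]
eef_rot: [0.897, -0.441, -0.0, 0.0]
contact_force: [-0.5, 1.2, -0.8]
opening: 0.092
clock: 4.35
tool_pos: [0.4248, -0.2047, 0.0361]
eef_rot: [0.897, -0.441, 0.0, 0.0]
contact_force: [-0.8, -0.2, 0.5]
opening: 0.089
t 4.35 jig mm [[-72.6   1.9  36.1]] tips z 17.1 yaw -142.4 F [-0.8 -0.2  0.5] open 0.09
units to go [ 0.29 -0.46  0.04]
```

```bash
python3 -m inch '[[0.08,-0.11,0,0,8],[0.08,-0.11,0,0,8],[0.06,-0.08,0,0,8],[0.06,-0.08,0,0,8],[0,0,0,0,8]]'
python3 -c "
from h import *
rows(-.059,0.0005,.018)"
python3 -m inch '[[0.03,-0.04,0,0,8],[0.03,-0.04,0,0,8],[0.03,-0.04,0,0,8],[0,0,0,0,8]]'
python3 -c "
from h import *
rows(-.059,0.0005,.018);s=r.snapshot('wrist');save(s,'w3.png')"
```

```text
clock: 4.85
tool_pos: [0.4316, -0.2141, 0.0361]
eef_rot: [0.897, -0.441, -0.0, 0.0]
contact_force: [0.3, 0.0, -0.6]
opening: 0.087
t 4.85 jig mm [[-61.1   1.5  36.1]] tips z 17.1 yaw -142.4 F [ 0.3  0.  -0.6] open 0.09
units to go [ 0.02 -0.09  0.04]
clock: 5.25
tool_pos: [0.4337, -0.2168, 0.0361]
eef_rot: [0.897, -0.441, -0.0, 0.0]
contact_force: [-0.3, -1.0, -0.1]
opening: 0.092
t 5.25 jig mm [[-57.6   1.5  36.1]] tips z 17.1 yaw -142.4 F [-0.3 -1.  -0.1] open 0.09
units to go [-0.07  0.02  0.04]
```

View pics/w3.png

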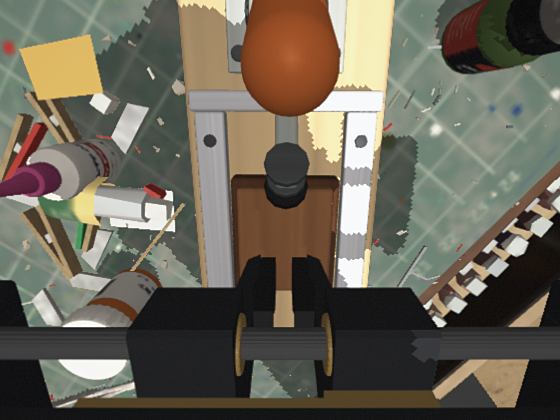

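The view shows the plinth's front edge at v≈176 and the stop at v≈112, so a gap seems to remain even though the fingers should have pushed it. Checking numerically.

```bash
python3 - <<'E'
from h import *
s=r.snapshot("wrist"); print("cam",J(np.array(s["position"]))*1000)
print("stop front edge z30",J(onplane(s,[[285,112]],.030))*1000, "plinth foot front z25 / top z32",J(onplane(s,[[255,176]],.025))*1000,J(onplane(s,[[255,182]],.032))*1000)
print("brown end",J(onplane(s,[[285,289]],.032))*1000,J(onplane(s,[[285,289]],.025))*1000)
for x,y,z in((20,0,30),(-15,0,25),(-50,0,25),(-85,0,25)): print((x,z),proj(s,np.r_[Wd(x/1e3,y/1e3),z/1e3]).round())
P,uv=cloud(s);j=J(P)*1000
for v in(165,172,180,200,230,260,280,286,292,300,310):
    k=(uv[:,0]==285)&(uv[:,1]==v)|(uv[:,0]==250)&(uv[:,1]==v); print(v,uv[k,0],j[k].round(0).tolist(),s["pixels"][v,285],s["pixels"][v,250])
t=r.snapshot("top");P,uv=cloud(t);j=J(P)*1000;save(t,"top3.png")
E
```

```text
cam [[ 23.20836066   1.17075688 194.94578231]]
stop front edge z30 [[20.8990866   0.25387472 30.        ]] plinth foot front z25 / top z32 [[-12.19027971  16.45190733  25.        ]] [[-13.90847722  15.91586847  32.        ]]
brown end [[-77.73039857   0.28753205  32.        ]] [[-82.06663425   0.24958953  25.        ]]
(20, 30) [[286. 114.]]
(-15, 25) [[285. 181.]]
(-50, 25) [[285. 240.]]
(-85, 25) [[285. 293.]]
165 [250 285] [[-9.0, 20.0, 11.0], [5.0, 1.0, 92.0]] [53 52 53] [173 147 109]
172 [250 285] [[-13.0, 20.0, 12.0], [3.0, 1.0, 94.0]] [55 54 56] [176 149 111]
180 [250 285] [[-15.0, 19.0, 24.0], [1.0, 1.0, 95.0]] [57 57 57] [63 40 28]
200 [250 285] [[-24.0, 19.0, 32.0], [-11.0, 1.0, 74.0]] [27 26 26] [111  76  50]
230 [250 285] [[-40.0, 19.0, 33.0], [-41.0, 0.0, 32.0]] [112  76  50] [111  75  49]
260 [250 285] [[-47.0, 17.0, 56.0], [-59.0, 0.0, 32.0]] [109  73  47] [13 16 17]
280 [250 285] [[-47.0, 16.0, 74.0], [-72.0, 0.0, 32.0]] [109  73  47] [22 23 24]
286 [250 285] [[-47.0, 15.0, 78.0], [-76.0, 0.0, 32.0]] [108  73  50] [20 22 22]
292 [250 285] [[-47.0, 15.0, 83.0], [-93.0, 0.0, 11.0]] [174 148 109] [20 18 20]
300 [250 285] [[-47.0, 14.0, 89.0], [-98.0, 0.0, 12.0]] [173 145 108] [18 18 20]
310 [250 285] [[-47.0, 13.0, 96.0], [-106.0, 0.0, 13.0]] [172 145 108] [21 20 21]
```

The plinth has not moved (x -82…-12), and there was no contact force. The fingers seem to be hovering above it, so I need the real fingertip height from the depth data.

```bash
python3 - <<'E'
from h import *
s=r.snapshot("wrist"); P,uv=cloud(s);j=J(P)*1000; st=r.get_state()
print("wrist cam pos",s["position"],"clock",st["clock"],st["tool_pos"])
for v in range(248,276,3):
    print(v,[(int(c),*j[(uv[:,0]==c)&(uv[:,1]==v)].round(0).ravel().tolist()) for c in(256,266,272,300,310)])
for n in("scene","top"):
    c=r.snapshot(n);P,uv=cloud(c);j=J(P)*1000
    for z in range(10,110,8):
        q=(abs(j[:,1])<60)&(j[:,0]>-80)&(j[:,0]<-35)&(j[:,2]>=z)&(j[:,2]<z+8)
        if q.any(): print(n,z,q.sum(),j[q].min(0).round(),j[q].max(0).round())
    if n=="scene": cv2.imwrite("pics/s4.png",cv2.resize(cv2.cvtColor(c["pixels"],cv2.COLOR_RGB2BGR)[160:310,190:390],None,fx=4,fy=4,interpolation=cv2.INTER_CUBIC))
E
```

```text
wrist cam pos [ 0.48285617 -0.28083844  0.19492314] clock 5.45 [ 0.43350812 -0.2165834   0.03607587]
248 [(256, -52.0, 16.0, 32.0), (266, -52.0, 11.0, 32.0), (272, -52.0, 8.0, 30.0), (300, -52.0, -8.0, 32.0), (310, -52.0, -14.0, 32.0)]
251 [(256, -53.0, 16.0, 32.0), (266, -53.0, 11.0, 32.0), (272, -54.0, 8.0, 31.0), (300, -53.0, -8.0, 32.0), (310, -54.0, -14.0, 32.0)]
254 [(256, -56.0, 17.0, 31.0), (266, -56.0, 11.0, 31.0), (272, -56.0, 8.0, 31.0), (300, -56.0, -8.0, 31.0), (310, -55.0, -14.0, 33.0)]
257 [(256, -47.0, 15.0, 52.0), (266, -49.0, 10.0, 49.0), (272, -49.0, 7.0, 50.0), (300, -49.0, -7.0, 49.0), (310, -48.0, -12.0, 52.0)]
260 [(256, -47.0, 14.0, 55.0), (266, -49.0, 10.0, 52.0), (272, -49.0, 7.0, 52.0), (300, -48.0, -7.0, 53.0), (310, -48.0, -12.0, 55.0)]
263 [(256, -47.0, 14.0, 59.0), (266, -49.0, 10.0, 56.0), (272, -48.0, 7.0, 57.0), (300, -49.0, -7.0, 56.0), (310, -48.0, -12.0, 58.0)]
266 [(256, -47.0, 14.0, 61.0), (266, -48.0, 9.0, 60.0), (272, -48.0, 7.0, 60.0), (300, -48.0, -7.0, 59.0), (310, -47.0, -11.0, 62.0)]
269 [(256, -47.0, 14.0, 64.0), (266, -48.0, 9.0, 62.0),
[... 377 characters left out ...]
-36.  56.  17.]
scene 18 213 [-80. -47.  20.] [-35.  49.  26.]
scene 26 291 [-80. -27.  26.] [-35.  30.  34.]
scene 34 35 [-78. -21.  34.] [-39.  26.  36.]
scene 42 2 [-66.  12.  49.] [-65.  14.  50.]
scene 50 36 [-69. -15.  50.] [-48.  20.  58.]
scene 58 46 [-71. -15.  58.] [-62.  20.  66.]
scene 66 55 [-71. -17.  66.] [-55.  21.  74.]
scene 74 54 [-70. -17.  74.] [-48.  22.  82.]
scene 82 50 [-71. -18.  82.] [-56.  22.  90.]
scene 90 79 [-70. -18.  90.] [-47.  23.  98.]
scene 98 39 [-71. -20.  98.] [-63.  24. 106.]
scene 106 5 [-70. -11. 107.] [-62.  -9. 112.]
top 10 39 [-70. -51.  10.] [-37. -29.  18.]
top 18 125 [-73. -48.  18.] [-38. -25.  26.]
top 26 8 [-67. -34.  26.] [-38. -25.  32.]
```

View pics/s4.png

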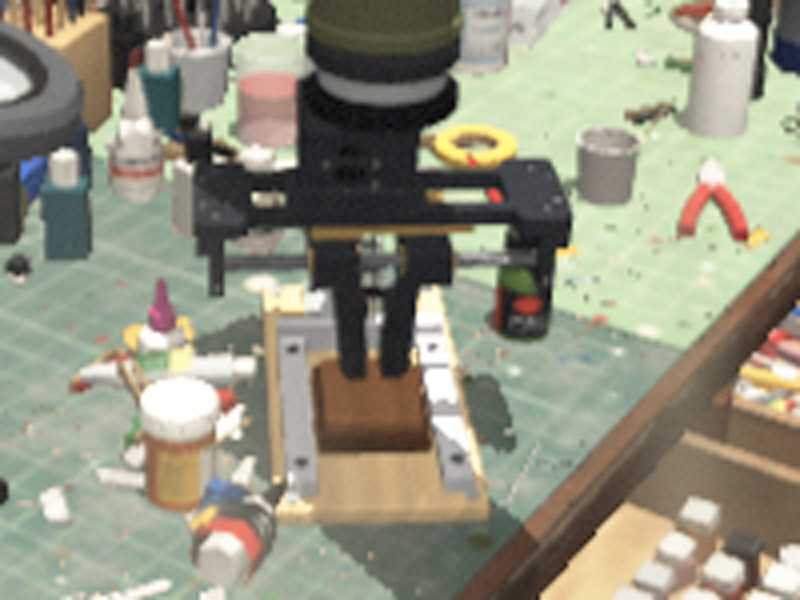

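Both cameras put the real fingertips at z≈48 mm, not the 17 mm the state implies. The pose reading plus `tips_ahead` is about 31 mm too low, so the fingers passed over the plinth without touching it. I'll correct the tip height as tool z + 12 mm, go back, descend by measured height, and recheck with the camera.

```bash
cat >> h.py <<'E'
def tipz():  # lowest finger height, measured by the wrist camera
    s=r.snapshot("wrist");P,uv=cloud(s);j=J(P)*1000;p=J(np.array(r.get_state()["tool_pos"]))[0]*1000
    q=(abs(uv[:,0]-285)<28)&(abs(uv[:,0]-285)>12)&(uv[:,1]>250)&(uv[:,1]<262)&(abs(j[:,0]-p[0]-9)<6)&(j[:,2]>p[2]-25)
    print("tip z by camera",np.percentile(j[q,2],[2,10]).round(1),"minus tool z",(np.percentile(j[q,2],2)-p[2]).round(1)); return s
E
python3 -m inch '[[-0.35,0.45,0,0,8],[-0.35,0.45,0,0,8],[-0.35,0.46,0,0,8],[-0.37,0.46,0,0,8],[0,0,0,0,8]]'
python3 -m inch '[[0,0,-0.3,0,8],[0,0,-0.3,0,8],[0,0,0,0,8]]'
python3 -c "
from h import *
rows(-.115,0.0005,-.013);tipz()"
```

```text
clock: 6.05
tool_pos: [0.3982, -0.1701, 0.0377]
eef_rot: [0.898, -0.441, -0.004, -0.0]
contact_force: [0.7, 0.2, -0.3]
opening: 0.087
clock: 6.35
tool_pos: [0.4037, -0.174, 0.0252]
eef_rot: [0.897, -0.442, -0.005, 0.001]
contact_force: [-0.8, 0.1, -0.3]
opening: 0.089
t 6.35 jig mm [[-109.9    4.    25.2]] tips z 6.2 yaw -142.5 F [-0.8  0.1 -0.3] open 0.09
units to go [-0.24  0.08 -0.77]
tip z by camera [37.4 38.6] minus tool z 11.9
```

```bash
python3 -m inch '[[-0.1,0.1,0,0,8],[-0.1,0,-0.2,0,8],[0,0,-0.2,0,8],[0,0,0,0,8],[0,0,0,0,8]]'
python3 -c "
from h import *
rows(-.115,0.0005,-.013);tipz()"
```

```text
clock: 6.9
tool_pos: [0.4012, -0.1721, 0.0188]
eef_rot: [0.897, -0.443, -0.009, 0.0]
contact_force: [-1.0, 0.2, -0.1]
opening: 0.087
t 6.9 jig mm [[-112.8    3.1   18.8]] tips z -0.2 yaw -142.5 F [-1.   0.2 -0.1] open 0.09
units to go [-0.14  0.   -0.51]
tip z by camera [11.6 12.7] minus tool z -7.3
```

```bash
python3 - <<'E'
from h import *
st=r.get_state();print(np.round(st["q"],2),np.round(st["contact_force"],1),R.from_quat(st["eef_rot"]).as_matrix()[:,2].round(3))
s=tipz();P,uv=cloud(s);j=J(P)*1000
for v in range(248,285,4): print(v,[(int(c),*j[(uv[:,0]==c)&(uv[:,1]==v)].round(0).ravel().tolist()) for c in(256,266,300,310)])
E
```

```text
[ 0.27  0.89  0.04  2.25 -1.    0.04 -1.19] [ 0.4  0.4 -0.2] [-0.016  0.007 -1.   ]
tip z by camera [11.9 31.1] minus tool z -7.0
248 [(256, -108.0, 18.0, 12.0), (266, -108.0, 13.0, 12.0), (300, -108.0, -7.0, 11.0), (310, -109.0, -12.0, 11.0)]
252 [(256, -111.0, 18.0, 12.0), (266, -110.0, 13.0, 13.0), (300, -111.0, -7.0, 11.0), (310, -111.0, -12.0, 12.0)]
256 [(256, -102.0, 16.0, 34.0), (266, -113.0, 13.0, 11.0), (300, -113.0, -7.0, 12.0), (310, -102.0, -10.0, 35.0)]
260 [(256, -102.0, 16.0, 38.0), (266, -103.0, 11.0, 36.0), (300, -103.0, -5.0, 36.0), (310, -102.0, -10.0, 38.0)]
264 [(256, -102.0, 16.0, 43.0), (266, -104.0, 11.0, 39.0), (300, -103.0, -5.0, 40.0), (310, -102.0, -10.0, 42.0)]
268 [(256, -102.0, 16.0, 47.0), (266, -103.0, 11.0, 43.0), (300, -103.0, -5.0, 44.0), (310, -102.0, -9.0, 46.0)]
272 [(256, -102.0, 15.0, 50.0), (266, -103.0, 11.0, 48.0), (300, -104.0, -5.0, 47.0), (310, -102.0, -9.0, 50.0)]
276 [(256, -103.0, 15.0, 52.0), (266, -103.0, 11.0, 51.0), (300, -103.0, -4.0, 52.0), (310, -103.0, -9.0, 51.0)]
280 [(256, -103.0, 15.0, 54.0), (266, -103.0, 11.0, 55.0), (300, -103.0, -4.0, 55.0), (310, -103.0, -8.0, 55.0)]
284 [(256, -103.0, 15.0, 58.0), (266, -103.0, 11.0, 58.0), (300, -103.0, -4.0, 58.0), (310, -103.0, -8.0, 58.0)]
```

The offset holds (tips ≈32 mm at tool z 19). The arm is now at its wrist limits here (q6=0.04, q5=-1), since this is very close to the base. The plinth's rear is at -82, so I can work from x≈-98, further out.

```bash
python3 -m inch '[[0.1,-0.2,0,0,8],[0.1,-0.2,0,0,8],[0.08,-0.13,0,0,8],[0,0,-0.2,0,8],[0,0,0,0,8]]'
python3 -c "
from h import *
rows(-.098,0.0005,-.010);st=r.get_state();print(np.round(st['q'],2))"
python3 -m inch '[[0,0,-0.2,0,8],[0,0,0,0,8]]'
python3 -c "
from h import *
rows(-.098,0.0005,-.010);st=r.get_state();print(np.round(st['q'],2))"
```

```text
clock: 7.5
tool_pos: [0.4078, -0.1852, 0.0133]
eef_rot: [0.897, -0.441, -0.009, 0.0]
contact_force: [-0.2, 0.3, -0.5]
opening: 0.089
t 7.5 jig mm [[-98.5   0.4  13.3]] tips z -5.7 yaw -142.4 F [-0.2  0.3 -0.5] open 0.09
units to go [ 0.02 -0.01 -0.17]
[ 0.28  0.91  0.08  2.21 -0.98  0.08 -1.18]
clock: 7.7
tool_pos: [0.4076, -0.1849, 0.0082]
eef_rot: [0.897, -0.441, -0.009, 0.0]
contact_force: [0.4, -0.7, 0.1]
opening: 0.09
t 7.7 jig mm [[-98.8   0.3   8.2]] tips z -10.8 yaw -142.4 F [ 0.4 -0.7  0.1] open 0.09
units to go [ 0.03 -0.02  0.03]
[ 0.29  0.92  0.06  2.21 -0.98  0.06 -1.18]
```

Tips are at about z=20 and tracking is good again. Pushing now.

```bash
python3 -m inch '[[0.09,-0.12,0,0,8],[0.09,-0.12,0,0,8],[0.09,-0.12,0,0,8],[0.09,-0.12,0,0,8],[0,0,0,0,8]]'
python3 -c "
from h import *
rows(-.059,0.0005,-.011);tipz();save(r.snapshot('wrist'),'w5.png')"
```

```text
clock: 8.2
tool_pos: [0.4176, -0.198, 0.0089]
eef_rot: [0.897, -0.441, -0.008, 0.001]
contact_force: [0.2, 0.2, -0.2]
opening: 0.089
t 8.2 jig mm [[-82.4   0.3   8.9]] tips z -10.1 yaw -142.4 F [ 0.2  0.2 -0.2] open 0.09
units to go [ 0.58 -0.73 -0.03]
tip z by camera [11.2 12.1] minus tool z 2.3
```

View pics/w5.png

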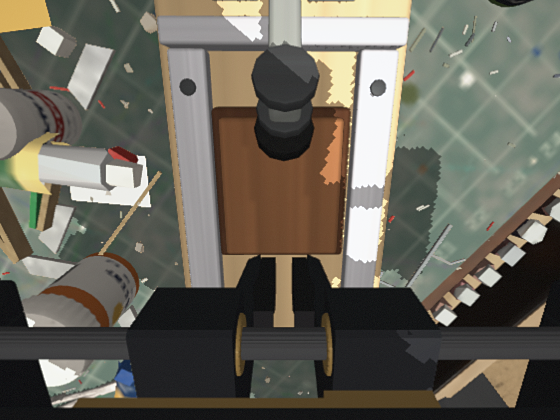

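The fingertips (v≈257) are now directly behind the plinth's rear edge (v≈253). The front edge is at v≈106 and the stop at v≈47. Pushing on.

```bash
python3 -m inch '[[0.09,-0.12,0,0,8],[0.09,-0.12,0,0,8],[0.09,-0.12,0,0,8],[0.09,-0.12,0,0,8],[0,0,0,0,8]]'
python3 -m inch '[[0.06,-0.08,0,0,8],[0.06,-0.08,0,0,8],[0.03,-0.04,0,0,8],[0.03,-0.04,0,0,8],[0,0,0,0,8]]'
python3 - <<'E'
from h import *
rows(-.059,0.0005,-.011);s=r.snapshot("wrist");P,uv=cloud(s);j=J(P)*1000
save(s,"w6.png")
q=(j[:,1]>10)&(j[:,1]<24)&(j[:,2]>29.5)&(j[:,2]<35)&(j[:,0]<18)&(j[:,0]>-80);print("top step x",np.percentile(j[q,0],[1,99]).round(1))
q=(j[:,1]>10)&(j[:,1]<24)&(j[:,2]<16)&(j[:,0]<25)&(j[:,0]>-40);print("board seen in gap",q.sum())
E
```

```text
clock: 8.8
tool_pos: [0.4266, -0.21, 0.0088]
eef_rot: [0.897, -0.441, -0.008, 0.001]
contact_force: [0.0, -0.3, -0.6]
opening: 0.091
clock: 9.3
tool_pos: [0.4307, -0.2155, 0.0088]
eef_rot: [0.897, -0.441, -0.009, 0.001]
contact_force: [-0.3, 0.2, -0.1]
opening: 0.091
t 9.3 jig mm [[-60.6  -0.1   8.8]] tips z -10.2 yaw -142.4 F [-0.3  0.2 -0.1] open 0.09
units to go [ 0.06 -0.03 -0.03]
top step x [-49.7  15.8]
board seen in gap 79
```

```bash
python3 -m inch '[[0.03,-0.04,0,0,8],[0,0,0,0,8]]'; python3 -m inch '[[0.03,-0.04,0,0,8],[0,0,0,0,8]]'; python3 -m inch '[[0.03,-0.04,0,0,8],[0,0,0,0,8]]'; python3 -m inch '[[0.03,-0.04,0,0,8],[0,0,0,0,8]]'
python3 - <<'E'
from h import *
rows(-.059,0.0005,-.011);s=r.snapshot("wrist");P,uv=cloud(s);j=J(P)*1000
save(s,"w7.png")
q=(j[:,1]>10)&(j[:,1]<24)&(j[:,2]<16)&(j[:,0]<25)&(j[:,0]>-40);print("board seen in gap",q.sum())
E
```

```text
clock: 9.55
tool_pos: [0.4313, -0.2163, 0.0088]
eef_rot: [0.897, -0.441, -0.009, 0.001]
contact_force: [-0.1, 0.2, -0.4]
opening: 0.094
clock: 9.75
tool_pos: [0.4314, -0.2164, 0.0087]
eef_rot: [0.897, -0.441, -0.01, 0.0]
contact_force: [-1.0, 2.0, 0.8]
opening: 0.089
clock: 9.95
tool_pos: [0.4315, -0.2165, 0.0087]
eef_rot: [0.897, -0.441, -0.011, -0.001]
contact_force: [-2.1, 4.7, 3.2]
opening: 0.089
clock: 10.15
tool_pos: [0.4316, -0.2165, 0.0087]
eef_rot: [0.898, -0.441, -0.011, -0.001]
contact_force: [-3.4, 5.2, 4.0]
opening: 0.089
t 10.15 jig mm [[-59.2  -0.    8.7]] tips z -10.3 yaw -142.3 F [-3.4  5.2  4. ] open 0.09
units to go [ 0.02  0.01 -0.03]
board seen in gap 0
```

View pics/w7.png

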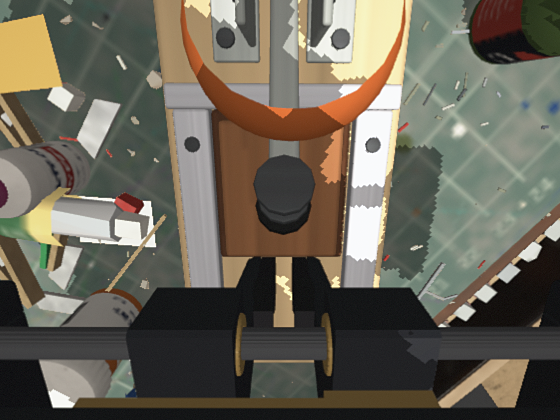

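The plinth is seated: there is about 6 N of reaction, no visible gap at the stop (v≈108), and the tool is at x=-59 (rear face -50). Now back off, lift, and move forward above the hold-down arm, with the tips at z=120 mm (tool z≈108).

```bash
python3 -m inch '[[-0.1,0.13,0,0,8],[-0.15,0.2,0,0,0],[0,0,0.3,0,0],[0,0,0.7,0,0],[0,0,1,0,0]]'
python3 -m inch '[[0,0,1,0,0],[0,0,1,0,0],[0,0,0,0,0]]'
python3 -c "
from h import *
rows(.010,0.0005,.089);s=tipz();P,uv=cloud(s);j=J(P)*1000
save(s,'w8.png')
px=s['pixels'][uv[:,1],uv[:,0]].astype(int)
q=(px[:,0]-px[:,2]>60)&(j[:,2]>100)&(abs(j[:,1])<30);print('grip',j[q].min(0),j[q].max(0))
q=(j[:,1]>10)&(j[:,1]<24)&(j[:,2]<16)&(j[:,0]<25)&(j[:,0]>-40);print('board seen in gap',q.sum())
"
```

```text
clock: 10.7
tool_pos: [0.4272, -0.2114, 0.0593]
eef_rot: [0.897, -0.442, -0.009, 0.001]
contact_force: [0.4, 0.5, 0.6]
opening: 0.006
clock: 11.0
tool_pos: [0.429, -0.2125, 0.1116]
eef_rot: [0.897, -0.441, -0.006, 0.001]
contact_force: [0.5, -0.4, -0.2]
opening: 0.001
t 11.0 jig mm [[-63.9   0.4 111.6]] tips z 92.6 yaw -142.4 F [ 0.5 -0.4 -0.2] open 0.0
units to go [ 1.81 -2.34 -0.15]
tip z by camera [124.3 126.1] minus tool z 14.0
grip [-54.54140142 -14.3547755  103.48111086] [ 58.72173589  13.65393979 210.86021818]
board seen in gap 0
```

View pics/w8.png

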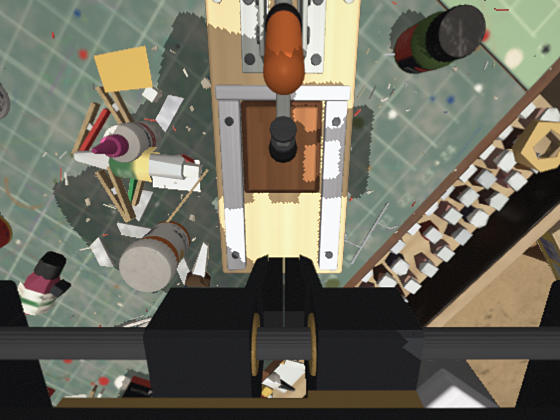

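The plinth sits against the stop (front edge at v≈100, directly at the bar) and did not come back with the fingers. Lever still open. Moving forward to the lever and pushing.

```bash
python3 -m inch '[[0.4,-0.52,-0.12,0,0],[0.4,-0.52,0,0,0],[0.4,-0.52,0,0,0],[0.4,-0.52,0,0,0],[0,0,0,0,0]]'
python3 -c "
from h import *
rows(.06,0,.089)"
python3 -m inch '[[0.12,-0.16,0,0,0],[0.12,-0.16,0,0,0],[0.12,-0.16,0,0,0],[0.12,-0.16,0,0,0],[0.12,-0.16,0,0,0]]'
python3 -c "
from h import *
rows(.07,0,.089);s=tipz()"
```

```text
clock: 11.55
tool_pos: [0.4682, -0.2649, 0.105]
eef_rot: [0.897, -0.442, -0.008, 0.001]
contact_force: [0.3, 0.2, 0.8]
opening: 0.006
t 11.55 jig mm [[  1.5  -0.7 105. ]] tips z 86.0 yaw -142.4 F [0.3 0.2 0.8] open 0.01
units to go [ 1.45 -1.83  0.12]
clock: 12.05
tool_pos: [0.4809, -0.2808, 0.1055]
eef_rot: [0.897, -0.441, -0.011, -0.001]
contact_force: [-2.5, 3.9, 4.4]
opening: 0.009
t 12.05 jig mm [[ 21.9  -0.3 105.5]] tips z 86.5 yaw -142.3 F [-2.5  3.9  4.4] open 0.01
units to go [ 1.19 -1.51  0.1 ]
tip z by camera [119.6 120.7] minus tool z 14.0
```

In contact with the lever (≈4.6 N), tips at z≈119. Pushing past centre.

```bash
python3 -m inch '[[0.15,-0.2,0,0,0],[0.15,-0.2,0,0,0],[0.15,-0.2,0,0,0],[0.15,-0.2,0,0,0],[0.15,-0.2,0,0,0]]'
python3 -c "
from h import *
tool()"
python3 -m inch '[[0.15,-0.2,0,0,0],[0.15,-0.2,0,0,0],[0.12,-0.16,0,0,0],[0.1,-0.13,0,0,0],[0,0,0,0,0]]'
python3 -c "
from h import *
tool();s=r.snapshot('scene');P,uv=cloud(s);j=J(P)*1000
px=s['pixels'][uv[:,1],uv[:,0]].astype(int)
q=(px[:,0]-px[:,2]>60)&(j[:,2]>60)&(abs(j[:,1])<20)&(j[:,0]>20)&(j[:,0]<200);print('grip',q.sum(),j[q].min(0),j[q].max(0))"
```

```text
clock: 12.6
tool_pos: [0.5017, -0.3092, 0.1059]
eef_rot: [0.897, -0.441, -0.008, 0.001]
contact_force: [-1.4, 1.8, -0.2]
opening: 0.004
t 12.6 jig mm [[ 57.1  -1.3 105.9]] tips z 86.9 yaw -142.4 F [-1.4  1.8 -0.2] open 0.0
clock: 13.1
tool_pos: [0.5143, -0.3259, 0.1058]
eef_rot: [0.897, -0.441, -0.008, 0.001]
contact_force: [0.8, 0.0, -0.7]
opening: 0.007
t 13.1 jig mm [[ 78.   -1.5 105.8]] tips z 86.8 yaw -142.4 F [ 0.8  0.  -0.7] open 0.01
grip 35 [ 53.2662798  -16.4837783   93.86827725] [119.16368491  18.99758729 212.92449321]
```

The force has dropped to zero, so it has snapped over. Retract back and up, then check.

```bash
python3 -m inch '[[-0.4,0.52,0.2,0,0],[-0.5,0.65,0.8,0,0],[-0.5,0.65,1,0,0],[-0.5,0.65,1,0,0],[-0.5,0.65,1,0,0]]'
python3 -m inch '[[-0.6,0.8,0.5,0,0],[-0.6,0.8,0,0,0],[0,0,0,0,0],[0,0,0,0,0]]'
python3 - <<'E'
from h import *
tool(); I=[]
for n in("wrist","scene"):
    s=r.snapshot(n);P,uv=cloud(s);j=J(P)*1000;px=s['pixels'][uv[:,1],uv[:,0]].astype(int)
    q=(px[:,0]-px[:,2]>60)&(j[:,2]>75)&(j[:,2]<160)&(abs(j[:,1])<20)&(j[:,0]>20)&(j[:,0]<200);print(n,'grip',q.sum(),j[q].min(0).round(),j[q].max(0).round())
    q=(j[:,1]>12)&(j[:,1]<22)&(j[:,2]<16)&(j[:,0]<25)&(j[:,0]>-40);print("gap px",q.sum())
    q=(abs(j[:,1])<7)&(j[:,0]>-20)&(j[:,0]<15)&(j[:,2]<120);print("holddown z max",j[q,2].max())
    im=cv2.cvtColor(s["pixels"],cv2.COLOR_RGB2BGR)
    I.append(cv2.resize(im if n=="wrist" else im[160:310,190:390],(400,300),interpolation=cv2.INTER_CUBIC))
cv2.imwrite("pics/end.png",np.vstack(I))
E
```

```text
clock: 13.65
tool_pos: [0.4531, -0.2463, 0.2066]
eef_rot: [0.897, -0.441, -0.009, 0.0]
contact_force: [0.9, 0.5, 0.1]
opening: 0.004
clock: 14.05
tool_pos: [0.4242, -0.207, 0.2185]
eef_rot: [0.898, -0.441, -0.008, 0.0]
contact_force: [0.6, 0.3, -0.4]
opening: 0.004
t 14.05 jig mm [[-71.2  -0.  218.5]] tips z 199.5 yaw -142.3 F [ 0.6  0.3 -0.4] open 0.0Traceback (most recent call last):
  File "<stdin>", line 5, in <module>
    return umr_minimum(a, axis, None, out, keepdims, initial, where)
ValueError: zero-size array to reduction operation minimum which has no identity
```

```bash
python3 - <<'E'
from h import *
tool(); I=[]
for n in("wrist","scene"):
    s=r.snapshot(n);P,uv=cloud(s);j=J(P)*1000;px=s['pixels'][uv[:,1],uv[:,0]].astype(int)
    q=(px[:,0]-px[:,2]>60)&(j[:,2]>75)&(j[:,2]<160)&(abs(j[:,1])<20)&(j[:,0]>20)&(j[:,0]<200)
    if q.any(): print(n,'grip',q.sum(),j[q].min(0).round(),j[q].max(0).round())
    q=(j[:,1]>12)&(j[:,1]<22)&(j[:,2]<16)&(j[:,0]<25)&(j[:,0]>-40);print("gap px",q.sum())
    q=(abs(j[:,1])<7)&(j[:,0]>-20)&(j[:,0]<15)&(j[:,2]<120);print("holddown z max",j[q,2].max() if q.any() else None)
    q=(j[:,1]>10)&(j[:,1]<22)&(j[:,0]>-40)&(j[:,0]<0)&(j[:,2]<50);print("plinth top z",np.median(j[q,2]) if q.any() else None)
    im=cv2.cvtColor(s["pixels"],cv2.COLOR_RGB2BGR)
    I.append(cv2.resize(im if n=="wrist" else im[160:310,190:390],(400,300),interpolation=cv2.INTER_CUBIC))
cv2.imwrite("pics/end.png",np.vstack(I))
E
```

```text
t 14.1 jig mm [[-7.040e+01 -2.000e-01  2.184e+02]] tips z 199.4 yaw -142.4 F [0.1 0.5 0.5] open 0.01
gap px 0
holddown z max 65.73523167123624
plinth top z 31.815832425097028
scene grip 117 [110.  -8.  94.] [157.   8. 125.]
gap px 0
holddown z max 65.97015208223583
plinth top z 32.66705626765004
```

View pics/end.png

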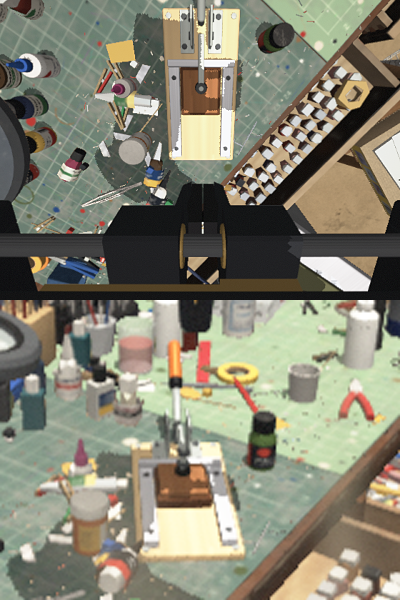

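Lever closed (grip tip at x≈157, z≈125, matching the closed pose), pad on the plinth, plinth against the stop, and the bystanders upright. Handing in.

```bash
python3 -c "
from plant import r
print(r.finish_job())"
```

```text
the job is handed in; nothing more can be done
None
```

The plinth is seated against the end stop and the clamp is closed on it. I handed the job in at about 14 s on the robot's clock.

**What I did:** I pushed the plinth along its channel with the fingertips until it met the stop, where I felt about 6–7 N of reaction. I then backed off, lifted over the hold-down arm and pushed the lever over with the fingertips at about 119 mm. It took about 5–6 N, and the force dropped to zero as it snapped over.

**Last checks:**
- **Plinth:** no board is visible between it and the stop in either view. Its top is level at 32 mm, so it was not lifted or tipped.
- **Lever:** the grip end is at jig x≈157, z≈125 mm, which matches the closed position.
- **Clamp:** the hold-down arm is down, with its highest point near the end now at 66 mm. The pad rests on the plinth. I did not measure the pad's 7 N force.
- **Bystanders:** those I could pick out in the last picture look upright and in place. I judged this by eye and did not measure their positions.
- **Robot:** clear of everything, with only sensor noise on the force reading.

**What disagreed:**
- **Fingertip height:** the reported tool height put the fingertips about 31 mm lower than both cameras showed. My first pass therefore went over the plinth without touching it. I corrected using the camera height and repeated the push.
- **Wrist limits:** behind the plinth the wrist reached two joint limits, leaving the tool tilted by about 1°. I moved to a slightly farther approach point and the push went normally.

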